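# Sweep the offcuts off the panel into the scrap tray

## Robot

A 6-joint arm with a two-finger parallel gripper is mounted at the origin on the work surface. World frame = base frame: x ahead of the robot, y to its left, z up, the work surface at z = 0. Lengths are in mm, angles in rad, forces in N, time in s.
With the tool pointing down it reaches from about 350 to 975 mm from the base axis. Payload 7.1 kg.
Tool frame: the origin (TCP) lies midway between the tips of the shut fingers; the grasp point (between the pads) lies 19 mm behind it (ctrl.tcp_to_grasp is the distance from the TCP to the grasp point, in mm); z points along the fingers, y is the line along which they close (so a half turn about z gives the same grasp; the last joint's range is limited). The gripper opens to 88 mm and grips with 3 to 60 N. Pads are 20 mm wide; open, the fingers measure 115 mm over their backs; the gripper's body (75 mm by 178 mm) begins 61 mm behind the grasp point.
Start: joints at [-1.32, 0.423, 1.63, -0, 1.089, -0.019], TCP at [166.605, -602.368, 222.675] pointing down, gripper open.
Joint ranges: [-3, 3], [-0.9, 2.11], [0.09, 2.58], [-1.31, 4.45], [0.11, 2.69], [-2.54, 2.54]. Speed limits (rad/s): [2.39, 2.39, 3.01, 3.14, 3.14, 3.14].

## Interface

Orientations are given as a rotation vector (axis times angle).
In Python, from workcell import get_obs, cams, ticket, boxes_of, ctrl gives the robot as it stands.
- The arm moves only by the shell command python3 -m creep 'ROWS' [OPENING]. ROWS is JSON, one flat list of numbers, 4 for each row, row after row: the shift along the world's x, y, z in m, then the turn about the world's z in rad. In form: [tx, ty, tz, spin, tx, ty, tz, spin, ...]. A call has 1 to 10 rows; each row is the pose to reach, as a shift and turn from the pose commanded when the call began; what a row does not reach only later rows make up. A row lasts 1/12 s, in which the tool goes at most 41.7 mm and 7.16 degrees, less where a joint would pass 70% of its speed; a pose out of reach is approached as far as the arm can. A call with a gripper value outside its range is refused whole. OPENING is the opening, from 0 (shut) to 1 (fully open), set as the call begins (- or left out, the last holds). The fingers move at their own pace and stop on an object; the grip force is fixed at half the most. Time passes only in rows, so rows that repeat a pose let the fingers close. It gives the time, the measured TCP pose, the force, the opening and the grip force at its end, in the units of the state.
- get_obs(): the state, without advancing time (a new reading comes with each control period).
- cams.get_image(name): name is "scene" or "top"; returns (picture, depth): 384x512x3 uint8, red, green, blue; 384x512 float32, mm along the optical axis (not along the pixel's ray), 0 where there is no reading.
- cams.get_calibration(name): a dict with "mtx" (3x3 intrinsics, pixels), "R" (3x3) and "t" (3): a world point X has camera coordinates R X + t. Camera axes: x right, y down, z forward; pixel columns grow to the right and rows downward; lengths in mm; the calibration is good to about 2 mm. A picture is of the moment at which its call begins. get_calibration takes no time and is no camera call.
- ticket.close_job(): hands the job in; it is judged then, once.
Trained networks look in the newest picture that a camera, given by its name, has taken for a name from the list of things; names that differ only in an ending like _2 or _b are one class to them, and where a whole thing is asked for, a point or a joint stands for the part that bears it (a point fixed in the world has none). Each returns a list of dicts, best first, with "score" (0 to 1); they miss things now and then, are a little off and sometimes report something else, mostly with a low value. They report only what shows in the picture. A call takes as long as a camera call.
- boxes_of(camera, target): "centre" ([column, row] in pixels, amid what is visible of it).
The state is a dict: "t": time; "qpos": joint angles; "qvel": joint speeds; "joint_torque": joint torques, N m; "ee_pos": TCP position; "orientation": TCP orientation; "ft_force": force on the tool from outside, world axes, zero at the start; "moment": the same for the moment, N m; "width": finger opening in mm; "grasp_force": force on a finger pad.
Only numpy, scipy, OpenCV 4.12 (cv2) and the standard library are available. Lean on these libraries where they do the work, as an engineer would, in place of code of your own. Each camera call takes 0.05 s, during which the arm holds its last target. There are 200 camera calls.

## Task

Clear the white panel for spraying: with the fingers, sweep the three wooden offcuts along its top and over the end into the plain, undivided tray, without picking any of them up. Leave the tin, the roll of tape and the sanding block standing where they are.

Things in the scene. Friction and masses are not known exactly. Their poses are not given: they have to be found in the camera images.
- panel: White grooved cabinet panel lying level on two wooden battens on the bench, fixed. 340 mm along its own x (away from the robot), 440 mm along its own y (to the robot's left), 18 mm thick; its flat top is 60 mm above the bench (the grooves are only drawn). It may be turned a little. Origin: on the bench under its middle; z up.
- left_edge (a point): Middle of the panel's end edge on its +y side, on the top face (60 mm above the bench). Axes as the panel's.
- right_edge (a point): Middle of the panel's end edge on its -y side, on the top face (60 mm above the bench). Axes as the panel's.
- plain_tray: Plain, undivided, empty steel tray, fixed on the bench at the panel's left or right end, square to it. Outside 260 mm along the panel's x, 150 mm along its y, 40 mm tall, walls 3 mm. Its rim is 20 mm below the panel's top, its near wall 10 mm under the panel's end: what is pushed over that edge drops in. Origin: centre of its underside.
- divided_tray: Sheet-steel tray of the same outside size at the other end of the panel, divided into eight cells with screws in them, fixed. Not for offcuts. Origin: centre of its underside, on the bench.
- tin: Small closed paint tin, 54 mm across, 55 mm tall, 300 g, loose, standing on the panel in the strip farthest from the robot. Origin: centre of its underside.
- tape: Roll of masking tape lying flat, loose, 70 mm across with a 50 mm hole, 25 mm tall, on the panel in the strip farthest from the robot. Origin: centre of its underside.
- sanding_block: Black rubber sanding block, loose, 35 x 70 x 25 mm tall (its x, y, z), on the panel in the strip nearest the robot. Origin: centre of its underside.
- offcut_long: Loose wooden offcut, 50 x 26 mm (its x, y) and 20 mm tall, about 25 g, lying flat at the start on the middle strip of the panel's top, at any angle. Origin: centre of its underside.
- offcut_long_c (a point): Centre of that offcut, 10 mm above its underside.
- offcut_mid: Loose wooden offcut, 42 x 32 mm (its x, y) and 20 mm tall, about 25 g, lying flat at the start on the middle strip of the panel's top, at any angle. Origin: centre of its underside.
- offcut_mid_c (a point): Centre of that offcut, 10 mm above its underside.
- offcut_square: Loose wooden offcut, 36 x 36 mm (its x, y) and 20 mm tall, about 25 g, lying flat at the start on the middle strip of the panel's top, at any angle. Origin: centre of its underside.
- offcut_square_c (a point): Centre of that offcut, 10 mm above its underside.

How it is judged:
By the outcome, as a careful person would: the job done as asked, in the order asked, and still so for the second after the job is handed in, with the robot touching nothing.
It also fails if it takes over 64 s, if anything falls off the work surface, if the arm or the gripper's body presses on something with over 40 N, if the wrist force passes 120 N, or if a joint passes its speed limit or range.

## Working session

There is one attempt and no reset: what is moved stays moved. The work goes in short steps, Python scripts to look and compute and a shell command to move; the robot and the scene stay as the last step left them, time stands still between calls to the robot, and variables do not carry over. Pictures are saved under pics/ and viewed, at most 10 in all, crops included, and the job is handed in when it is done.

```bash
mkdir -p pics; ls
cat > h.py <<'E'
import numpy as np, cv2
from workcell import get_obs, cams, ticket, boxes_of, ctrl
def back(n,uv,z):
    c=cams.get_calibration(n);K,R,t=[np.array(c[k],float) for k in("mtx","R","t")]
    d=R.T@np.linalg.inv(K)@np.array([uv[0],uv[1],1.]);o=-R.T@t.ravel()
    return o+d*(z-o[2])/d[2]
def proj(n,P):
    c=cams.get_calibration(n);K,R,t=[np.array(c[k],float) for k in("mtx","R","t")]
    p=K@(R@np.array(P,float)+t.ravel());return p[:2]/p[2]
E
python3 - <<'E'
from h import *
for n in("top","scene"):
    im,d=cams.get_image(n);cv2.imwrite(f"pics/{n}0.png",im[:,:,::-1]);np.save(f"{n}0.npy",d)
    zs=dict(panel=60,plain_tray=20,divided_tray=20,tin=115,tape=85,sanding_block=85,offcut_long=80,offcut_mid=80,offcut_square=80)
    for k,z in zs.items():
        print(n,k,[(round(b["score"],2),np.round(b["centre"]).tolist(),back(n,b["centre"],z).round().tolist()) for b in boxes_of(n,k)[:3]])
o=get_obs();print(o["t"],o["ee_pos"],o["orientation"],o["width"])
E
```

```text
pics
top panel [(0.81, [263.0, 197.0], [542.0, 16.0, 60.0])]
top plain_tray [(0.91, [147.0, 189.0], [566.0, 314.0, 20.0]), (0.69, [261.0, 191.0], [558.0, 20.0, 20.0]), (0.46, [325.0, 187.0], [568.0, -142.0, 20.0])]
top divided_tray [(0.79, [380.0, 205.0], [520.0, -281.0, 20.0]), (0.44, [260.0, 199.0], [537.0, 23.0, 20.0])]
top tin [(0.65, [196.0, 137.0], [682.0, 169.0, 115.0])]
top tape [(0.81, [325.0, 137.0], [684.0, -133.0, 85.0])]
top sanding_block [(0.55, [264.0, 200.0], [534.0, 14.0, 85.0])]
top offcut_long [(0.61, [381.0, 206.0], [520.0, -266.0, 80.0]), (0.49, [205.0, 194.0], [551.0, 155.0, 80.0])]
top offcut_mid [(0.8, [324.0, 184.0], [572.0, -130.0, 80.0])]
top offcut_square [(0.58, [266.0, 195.0], [546.0, 9.0, 80.0])]
scene panel [(0.98, [239.0, 203.0], [572.0, -27.0, 60.0])]
scene plain_tray [(0.75, [327.0, 150.0], [559.0, 342.0, 20.0])]
scene divided_tray [(0.61, [131.0, 278.0], [541.0, -279.0, 20.0])]
scene tin [(0.91, [337.0, 174.0], [704.0, 134.0, 115.0])]
scene tape [(0.67, [240.0, 239.0], [662.0, -118.0, 85.0])]
scene sanding_block [(0.55, [191.0, 168.0], [426.0, -35.0, 85.0]), (0.27, [243.0, 187.0], [561.0, -4.0, 85.0])]
scene offcut_long [(0.53, [286.0, 160.0], [559.0, 149.0, 80.0])]
scene offcut_mid [(0.75, [201.0, 225.0], [579.0, -139.0, 80.0])]
scene offcut_square [(0.58, [243.0, 201.0], [590.0, -34.0, 80.0]), (0.53, [249.0, 186.0], [562.0, 12.0, 80.0])]
1.0 [ 166.61134273 -602.34243973  222.67703345] [-3.11301051e+00 -4.22464232e-01 -4.55299860e-05] 87.78228915949943
```

View pics/top0.png

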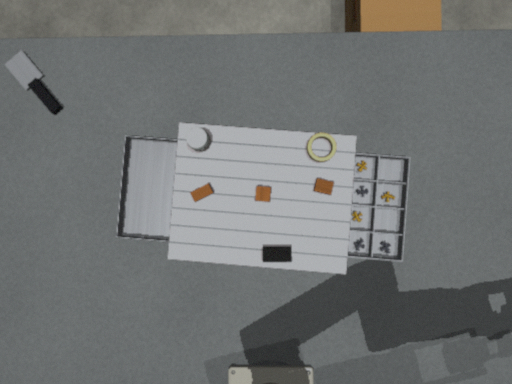

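View pics/scene0.png

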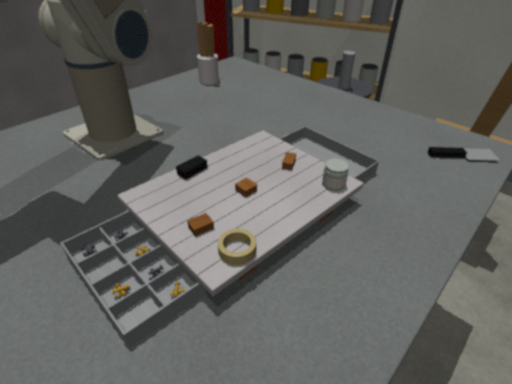

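The top view shows the plain tray at the left (+y) end, px (147,190). The offcuts are at (203,192), (263,194) and (324,186), the tin at (197,139), the tape at (322,147) and the block at (277,254). The network's top-view block hit and first long hit are wrong. I'll get precise outlines by colour segmentation.

```bash
cat >> h.py <<'E'
def blobs(n,im,z=80,amin=60):
    hsv=cv2.cvtColor(im,cv2.COLOR_RGB2HSV)
    m=((hsv[...,0]<16)&(hsv[...,1]>130)&(hsv[...,2]>60)).astype(np.uint8)
    m[:110]=0
    out=[]
    for c in cv2.findContours(m,cv2.RETR_EXTERNAL,cv2.CHAIN_APPROX_NONE)[0]:
        if cv2.contourArea(c)<amin:continue
        w=np.array([back(n,p,z)[:2] for p in c[:,0].astype(float)],np.float32)
        r=cv2.minAreaRect(w);out.append((c.mean(axis=(0,1)).round().tolist(),np.round(r[0]).tolist(),np.round(r[1]).tolist(),cv2.boxPoints(r).round().astype(int).tolist()))
    return out
E
python3 - <<'E'
from h import *
im=cv2.imread("pics/top0.png")[:,:,::-1].copy()
for b in blobs("top",im): print(b)
g=im.min(axis=2);m=(g>125).astype(np.uint8)
m=cv2.morphologyEx(m,cv2.MORPH_CLOSE,np.ones((9,9)));
c=max(cv2.findContours(m,0,cv2.CHAIN_APPROX_NONE)[0],key=cv2.contourArea)
w=np.array([back("top",p,60)[:2] for p in c[:,0].astype(float)],np.float32);r=cv2.minAreaRect(w);print("panel",r,cv2.boxPoints(r))
b=(im.max(axis=2)<35).astype(np.uint8);b[:235]=0;b[268:]=0;b[:,:255]=0;b[:,300:]=0
c=np.argwhere(b)[:,::-1];w=np.array([back("top",p,85)[:2] for p in c],np.float32);print("block",cv2.minAreaRect(w),cv2.boxPoints(cv2.minAreaRect(w)))
d=np.load("top0.npy");
K=cams.get_calibration("top");o=-K["R"].T@np.ravel(K["t"]);print("cam",o)
for p in [(197,139),(203,192),(263,194),(324,186),(277,254),(230,220),(312,147),(150,190)]:
    print(p,back("top",p,o[2]-d[p[1],p[0]]).round(), o[2]-d[p[1],p[0]])
E
```

```text
([263.0, 193.0], [550.0, 16.0], [31.0, 31.0], [[535, 1], [566, 0], [566, 32], [535, 32]])
([202.0, 192.0], [555.0, 163.0], [22.0, 48.0], [[534, 180], [555, 137], [575, 146], [554, 189]])
([323.0, 186.0], [567.0, -130.0], [39.0, 29.0], [[548, -145], [576, -152], [586, -115], [558, -107]])
panel ((541.4755859375, 18.94976806640625), (706.1063842773438, 340.5218200683594), 85.05170440673828) [[ 341.39603 -318.1014 ]
 [ 680.64874 -347.47372]
 [ 741.5552   356.00095]
 [ 402.30243  385.37326]]
block ((407.2820739746094, -16.455989837646484), (59.55413818359375, 30.867855072021484), 89.84249114990234) [[391.76636  -46.190517]
 [422.6341   -46.275375]
 [422.7978    13.278538]
 [391.93005   13.363396]]
cam [ 532.2709791     2.87761837 1016.9272666 ]
(197, 139) [679. 169. 107.] 107.32033300677836
(203, 192) [555. 160.  75.] 75.3080649403721
(263, 194) [549.  15.  80.] 79.80336523334086
(324, 186) [ 567. -131.   84.] 84.05421972552836
(277, 254) [406. -18.  88.] 87.65016699115336
(230, 220) [486.  97.  58.] 57.910176756778355
(312, 147) [ 664. -106.   58.] 58.368794920840855
(150, 190) [563. 315.  -6.] -6.291361329159145
```

```bash
python3 -m creep '[0.035,0.06,0,0.12,0.07,0.12,0,0.24,0.105,0.18,0,0.36,0.14,0.24,0,0.48,0.175,0.30,0,0.60,0.21,0.36,0,0.72,0.245,0.42,0,0.84,0.28,0.48,0,0.96,0.315,0.54,0,1.08,0.35,0.60,0,1.20]' 0.2
python3 - <<'E'
from h import *
c=[back("top",p,60)[:2] for p in [(179,123),(356,136),(346.5,273),(168.5,260)]]
c=np.array(c);print(c.round(1),c.mean(0).round(1));
o=get_obs();print(o["t"],o["ee_pos"].round(1),o["orientation"].round(3),o["width"],o["qpos"].round(2))
E
```

```text
t: 1.83
ee_pos: [377.2, -240.7, 223.0]
orientation: [2.324, 2.112, 0.0]
ft_force: [0.6, -1.3, 0.2]
width: 24.7
grasp_force: 0.0
[[ 726.9  222.1]
 [ 689.9 -213.2]
 [ 356.3 -186.5]
 [ 388.6  248.7]] [540.4  17.8]
1.8333 [ 377.2 -240.7  223. ] [2.324 2.112 0.   ] 24.68964526233149 [-0.59  0.16  2.01  0.    0.98 -0.5 ]
```

```bash
python3 -m creep '[0.02,0.035,0,0,0.04,0.07,0,0,0.06,0.11,0,0.01,0.08,0.15,0,0.02,0.10,0.19,0,0.02,0.12,0.23,0,0.02,0.135,0.265,0,0.02,0.15,0.30,0,0.02,0.165,0.335,0,0.02,0.174,0.353,0,0.02]'; python3 -m creep '[0,0,0,0,0,0,0,0]'
python3 - <<'E'
from h import *
o=get_obs();print(o["t"],o["ee_pos"].round(1),o["orientation"].round(3),o["width"],o["qpos"].round(2))
a=np.arctan2(o["orientation"][1],o["orientation"][0]);print("tool y deg",np.degrees(2*a)-90)
E
```

```text
t: 2.67
ee_pos: [552.0, 114.5, 222.9]
orientation: [2.307, 2.132, 0.003]
ft_force: [0.2, -0.1, -0.5]
width: 17.7
grasp_force: 0.0
t: 2.83
ee_pos: [550.5, 111.5, 222.4]
orientation: [-2.307, -2.133, 0.001]
ft_force: [-0.2, -0.7, -0.1]
width: 17.5
grasp_force: 0.0
2.8333 [550.5 111.5 222.4] [-2.307e+00 -2.133e+00  1.000e-03] 17.496384898878457 [ 0.18  0.33  1.77 -0.    1.04  0.26]
tool y deg -364.4969882649087
```

```bash
python3 -m creep '[0,0,-0.03,0,0,0,-0.06,0,0,0,-0.09,0,0,0,-0.115,0,0,0,-0.135,0,0,0,-0.147,0,0,0,-0.153,0,0,0,-0.156,0,0,0,-0.156,0]'; python3 -m creep '[0.001,0.01,0,0,0.0016,0.02,0,0,0.0024,0.03,0,0,0.003,0.04,0,0,0.004,0.05,0,0,0.0047,0.06,0,0,0.0055,0.07,0,0,0.006,0.08,0,0]'
python3 - <<'E'
from h import *
im,d=cams.get_image("scene");cv2.imwrite("pics/s1.png",im[:,:,::-1])
E
```

```text
t: 3.58
ee_pos: [550.7, 110.1, 66.9]
orientation: [2.31, 2.129, 0.0]
ft_force: [0.9, 0.1, 0.9]
width: 17.4
grasp_force: 0.0
t: 4.25
ee_pos: [556.6, 191.8, 66.7]
orientation: [2.309, 2.13, -0.0]
ft_force: [0.3, -0.2, -0.2]
width: 17.5
grasp_force: 0.3
```

View pics/s1.png

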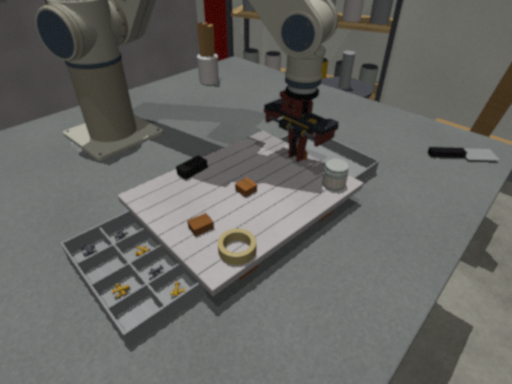

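The fingers (px 300,150) are pushing, with the long offcut hidden behind them. Continue over the edge (y≈237).

```bash
python3 -m creep '[0.001,0.01,0,0,0.0016,0.02,0,0,0.0024,0.03,0,0,0.003,0.04,0,0,0.004,0.05,0,0,0.004,0.055,0,0,0.004,0.055,0,0]'; python3 -m creep '[0,-0.01,0.02,0,0,-0.03,0.05,0,0,-0.06,0.08,0,0,-0.10,0.08,0,0,-0.14,0.08,0,0,-0.18,0.08,0,0,-0.22,0.08,0,0,-0.25,0.08,0,-0.002,-0.277,0.08,0,-0.002,-0.277,0.08,0]'
python3 - <<'E'
from h import *
im,d=cams.get_image("top");cv2.imwrite("pics/t2.png",im[:,:,::-1])
print(blobs("top",im,80,20)); o=get_obs(); print(o["ee_pos"])
im,d=cams.get_image("scene");cv2.imwrite("pics/s2.png",im[:,:,::-1])
E
```

```text
t: 4.88
ee_pos: [560.7, 246.9, 66.7]
orientation: [2.308, 2.131, 0.001]
ft_force: [-0.2, -0.3, -0.4]
width: 17.4
grasp_force: 0.0
t: 5.72
ee_pos: [558.0, -35.8, 146.7]
orientation: [2.313, 2.125, -0.001]
ft_force: [-0.0, -0.3, 0.0]
width: 17.5
grasp_force: 0.0
[([158.0, 184.0], [575.0, 269.0], [24.0, 43.0], [[552, 259], [595, 255], [598, 278], [555, 283]])]
[558.12583079 -33.88491105 146.68807802]
```

View pics/t2.png

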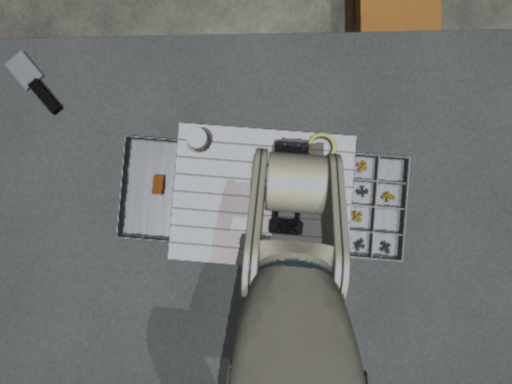

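Long offcut lies in the plain tray at (158,184); nothing else has moved. Next the square.

```bash
python3 -m creep '[-0.006,0,0,0,-0.0125,0,0,0,-0.0125,0,-0.03,0,-0.0125,0,-0.055,0,-0.0125,0,-0.07,0,-0.0125,0,-0.077,0,-0.0125,0,-0.08,0,-0.0125,0,-0.08,0]'; python3 -m creep '[0,0.01,0,0,0,0.02,0,0,0,0.03,0,0,0,0.04,0,0,0,0.05,0,0,0,0.06,0,0,0,0.07,0,0,0,0.08,0,0,0,0.09,0,0,0,0.10,0,0]';python3 -m creep '[0,0.01,0,0,0,0.02,0,0,0,0.03,0,0,0,0.04,0,0,0,0.05,0,0,0,0.06,0,0,0,0.07,0,0,0,0.08,0,0,0,0.09,0,0,0,0.10,0,0]'
python3 - <<'E'
from h import *
im,d=cams.get_image("top")
print(blobs("top",im,80,10)); o=get_obs(); print(o["ee_pos"])
im,d=cams.get_image("scene");print(blobs("scene",im,80,10));cv2.imwrite("pics/s3.png",im[:,:,::-1])
E
```

```text
t: 6.48
ee_pos: [545.7, -30.7, 66.5]
orientation: [-2.308, -2.131, 0.001]
ft_force: [0.4, 0.1, 0.7]
width: 17.5
grasp_force: 0.0
t: 7.32
ee_pos: [546.0, 69.6, 66.6]
orientation: [-2.309, -2.13, 0.0]
ft_force: [-0.2, -0.5, 0.7]
width: 17.7
grasp_force: 0.1
t: 8.15
ee_pos: [546.0, 169.5, 66.7]
orientation: [-2.31, -2.13, 0.0]
ft_force: [-0.5, -1.0, 0.1]
width: 17.6
grasp_force: 0.0
[([323.0, 186.0], [568.0, -130.0], [39.0, 28.0], [[549, -145], [576, -152], [586, -115], [559, -107]])]
[546.26949138 170.97061692  66.77930353]
[([199.0, 222.0], [571.0, -135.0], [41.0, 32.0], [[551, -151], [582, -159], [592, -120], [561, -111]]), ([300.0, 151.0], [557.0, 205.0], [14.0, 28.0], [[542, 204], [567, 193], [573, 206], [548, 217]])]
```

View pics/s3.png

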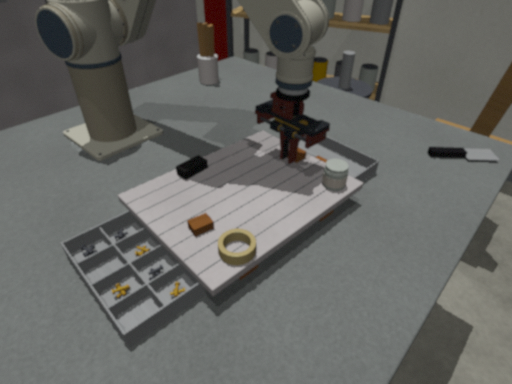

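The square is ahead of the fingers at px (300,152), near the edge.

```bash
python3 -m creep '[0,0.01,0,0,0,0.02,0,0,0,0.03,0,0,0,0.04,0,0,0,0.05,0,0,0,0.06,0,0,0,0.07,0,0,0,0.077,0,0,0,0.077,0,0]'; python3 -m creep '[0,-0.01,0.02,0,0,-0.03,0.05,0,0,-0.06,0.08,0,0,-0.10,0.08,0,0.002,-0.14,0.08,0,0.004,-0.18,0.08,0,0.006,-0.22,0.08,0,0.008,-0.26,0.08,0,0.01,-0.30,0.08,0,0.012,-0.34,0.08,0]';python3 -m creep '[0.002,-0.03,0,0,0.004,-0.06,0,0,0.006,-0.086,0,0,0.007,-0.086,0,0,0.007,-0.086,0,0]'
python3 - <<'E'
from h import *
im,d=cams.get_image("top")
print(blobs("top",im,80,10)); o=get_obs(); print(o["ee_pos"])
cv2.imwrite("pics/t4.png",im[:,:,::-1])
E
```

```text
t: 9.0
ee_pos: [546.1, 247.1, 66.7]
orientation: [2.308, 2.131, 0.001]
ft_force: [-0.0, -0.4, -0.1]
width: 17.6
grasp_force: 0.0
t: 9.83
ee_pos: [557.6, -96.6, 146.8]
orientation: [2.31, 2.129, -0.0]
ft_force: [0.6, 0.2, -0.1]
width: 17.7
grasp_force: 0.0
t: 10.25
ee_pos: [564.8, -181.8, 146.5]
orientation: [-2.313, -2.126, -0.0]
ft_force: [0.1, 0.4, -0.0]
width: 17.6
grasp_force: 0.0
[([322.0, 185.0], [568.0, -125.0], [29.0, 29.0], [[550, -135], [578, -144], [586, -115], [559, -107]]), ([161.0, 189.0], [563.0, 259.0], [44.0, 63.0], [[531, 238], [594, 237], [595, 281], [532, 281]])]
[ 564.60342375 -180.65832622  146.45182311]
```

View pics/t4.png

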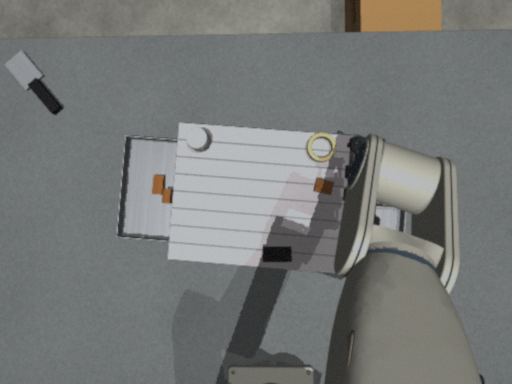

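The square dropped into the tray at (167,196). Everything else is in place; mid offcut is at (323,186). I'll descend behind it and sweep it, steering toward the tray's free near half.

```bash
python3 -m creep '[0,0,-0.03,0,0,0,-0.055,0,0,0,-0.07,0,0,0,-0.077,0,0,0,-0.08,0,0,0,-0.08,0]'; python3 -m creep '[0.001,0.01,0,0,0.0016,0.02,0,0,0.0024,0.03,0,0,0.003,0.04,0,0,0.004,0.05,0,0,0.004,0.06,0,0,0.004,0.07,0,0,0.003,0.08,0,0,0.002,0.09,0,0,0.001,0.10,0,0]';python3 -m creep '[-0.001,0.01,0,0,-0.003,0.02,0,0,-0.005,0.03,0,0,-0.007,0.04,0,0,-0.009,0.05,0,0,-0.011,0.06,0,0,-0.013,0.07,0,0,-0.015,0.08,0,0,-0.017,0.09,0,0,-0.019,0.10,0,0]'
python3 - <<'E'
from h import *
o=get_obs(); print(o["ee_pos"])
im,d=cams.get_image("scene");print(blobs("scene",im,80,10));cv2.imwrite("pics/s5.png",im[:,:,::-1])
E
```

```text
t: 10.8
ee_pos: [565.0, -179.6, 66.5]
orientation: [-2.308, -2.13, 0.001]
ft_force: [0.8, -0.3, 0.2]
width: 17.5
grasp_force: 0.0
t: 11.63
ee_pos: [565.8, -79.4, 66.6]
orientation: [-2.309, -2.13, 0.0]
ft_force: [1.7, 0.0, -0.5]
width: 17.6
grasp_force: 0.1
t: 12.47
ee_pos: [546.8, 20.5, 66.7]
orientation: [2.31, 2.13, 0.0]
ft_force: [0.9, 0.5, -0.8]
width: 17.8
grasp_force: 0.0
[546.83366924  20.52450047  66.67728731]
[([257.0, 173.0], [544.0, 60.0], [9.0, 24.0], [[532, 66], [548, 48], [555, 54], [539, 72]])]
```

View pics/s5.png

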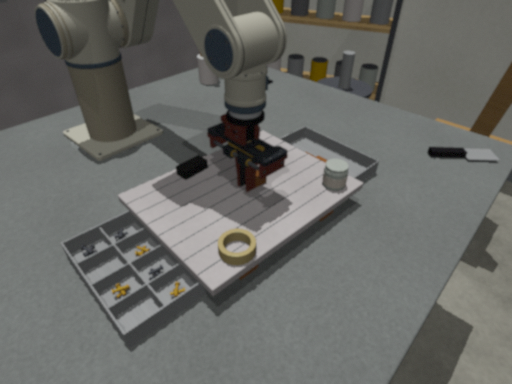

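The mid offcut shows just ahead of the fingers (257,173); continue.

```bash
python3 -m creep '[-0.0017,0.01,0,0,-0.0034,0.02,0,0,-0.005,0.03,0,0,-0.007,0.04,0,0,-0.0085,0.05,0,0,-0.01,0.06,0,0,-0.012,0.07,0,0,-0.0135,0.08,0,0,-0.015,0.09,0,0,-0.017,0.10,0,0]'; python3 -m creep '[-0.0017,0.01,0,0,-0.0034,0.02,0,0,-0.005,0.03,0,0,-0.006,0.04,0,0,-0.006,0.05,0,0]';python3 - <<'E'
from h import *
o=get_obs(); print(o["ee_pos"])
im,d=cams.get_image("scene");print(blobs("scene",im,80,10));
im,d=cams.get_image("top");print(blobs("top",im,80,10))
E
```

```text
t: 13.35
ee_pos: [529.9, 120.6, 66.7]
orientation: [2.309, 2.13, 0.0]
ft_force: [-0.0, -0.2, 0.3]
width: 17.3
grasp_force: 0.0
t: 13.77
ee_pos: [523.7, 170.5, 66.6]
orientation: [-2.309, -2.13, 0.0]
ft_force: [0.9, -0.3, -0.8]
width: 17.8
grasp_force: 0.1
[523.72887082 170.52538025  66.64723118]
[([292.0, 147.0], [530.0, 209.0], [15.0, 30.0], [[515, 216], [533, 193], [545, 202], [527, 226]])]
[([158.0, 179.0], [587.0, 268.0], [22.0, 15.0], [[580, 257], [595, 257], [595, 279], [580, 279]])]
```

Still tracking in front of the fingers (~530,209). Finish over the edge, then lift and back off.

```bash
python3 -m creep '[0,0.01,0,0,0,0.02,0,0,0,0.03,0,0,0,0.04,0,0,0,0.05,0,0,0,0.06,0,0,0,0.07,0,0,0,0.08,0,0,0,0.08,0,0]'; python3 -m creep '[0,-0.01,0.02,0,0,-0.03,0.05,0,0,-0.06,0.08,0,0,-0.10,0.11,0,0,-0.14,0.13,0,0,-0.18,0.15,0,0,-0.22,0.15,0,0,-0.26,0.15,0,0,-0.30,0.15,0,0,-0.34,0.15,0]';python3 -m creep '[-0.01,-0.03,0,0,-0.02,-0.06,0,0,-0.03,-0.09,0,0,-0.04,-0.12,0,0,-0.05,-0.15,0,0,-0.06,-0.18,0,0,-0.07,-0.21,0,0,-0.08,-0.24,0,0,-0.08,-0.24,0,0]'
python3 - <<'E'
from h import *
im,d=cams.get_image("top");print(blobs("top",im,23,10))
T=im[110:290,100:430,::-1];T=cv2.resize(T,None,fx=2.4,fy=2.4,interpolation=cv2.INTER_CUBIC);cv2.imwrite("pics/t6.png",T)
c=cams.get_calibration("top");o=-c["R"].T@np.ravel(c["t"])
h=cv2.cvtColor(im,cv2.COLOR_RGB2HSV);m=(h[...,0]<16)&(h[...,1]>130);m[:110]=0
v,u=np.nonzero(m);print(o[2]-d[v,u].max(),o[2]-d[v,u][d[v,u]>0].min())
im,d=cams.get_image("scene");S=im[90:290,60:400,::-1];cv2.imwrite("pics/s6.png",cv2.resize(S,None,fx=2.3,fy=2.3,interpolation=cv2.INTER_CUBIC))
E
```

```text
t: 14.62
ee_pos: [524.3, 251.5, 66.8]
orientation: [2.308, 2.131, 0.001]
ft_force: [-0.2, 0.3, -0.8]
width: 17.5
grasp_force: 0.0
t: 15.45
ee_pos: [523.7, -85.4, 217.2]
orientation: [2.309, 2.129, 0.001]
ft_force: [0.2, 0.4, -0.3]
width: 17.6
grasp_force: 0.0
t: 16.2
ee_pos: [442.6, -327.7, 216.9]
orientation: [2.312, 2.124, -0.002]
ft_force: [-0.1, 0.4, 0.2]
width: 17.3
grasp_force: 0.0
[([160.0, 222.0], [480.0, 281.0], [38.0, 31.0], [[457, 290], [467, 260], [503, 272], [493, 302]]), ([161.0, 189.0], [565.0, 275.0], [47.0, 67.0], [[531, 252], [598, 251], [598, 298], [532, 298]])]
7.758748534122105 399.75295019427836
```

View pics/t6.png

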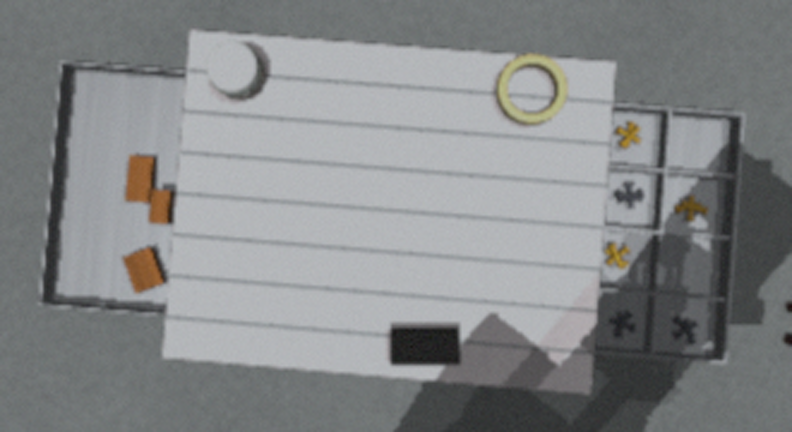

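View pics/s6.png

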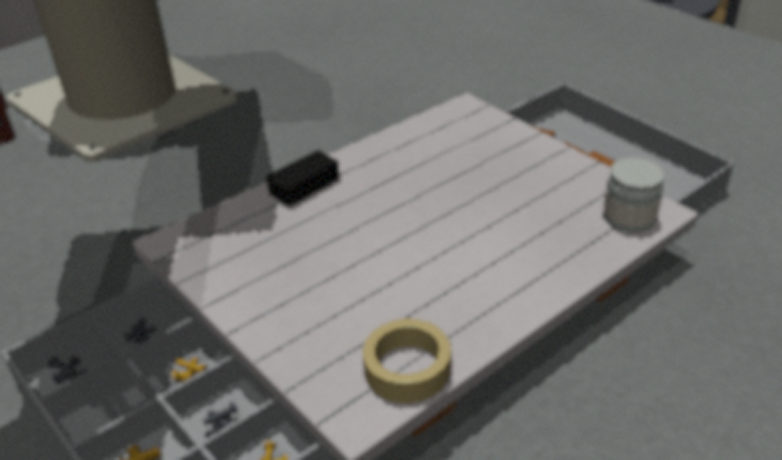

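The top crop shows all three offcuts in the plain tray, at crop px (140,178), (160,205) and (145,270). The tin, tape and block are unmoved. One check: whether the square is lying low.

Run:
```python
from h import *
c=cams.get_calibration("top");o=-c["R"].T@np.ravel(c["t"])
d=np.median([cams.get_image("top")[1] for _ in range(8)],axis=0)
for p in [(158,184),(166,196),(168,194),(165,199),(160,222),(145,200),(230,220)]: print(p,(o[2]-d[p[1]-1:p[1]+2,p[0]-1:p[0]+2].mean()).round(1))
print(get_obs()["t"])
```

```text
(158, 184) 14.4
(166, 196) 32.0
(168, 194) 32.1
(165, 199) 31.8
(160, 222) 16.5
(145, 200) -5.5
(230, 220) 58.7
16.7
```

```bash
python3 -c "
from workcell import ticket
print(ticket.close_job())"
```

```text
the job is handed in; nothing more can be done
None
```

I swept all three offcuts into the plain tray and handed the job in at about 17 s. The tin, tape and sanding block look unmoved in the final images; by its depth reading, the square offcut is standing on edge inside the tray.

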